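Loosen the knurled ring of the foam-disc clamp

TASK

Loosen the clamp that holds the white foam disc: roll a fingertip lightly along the knurled rim of its big black ring, anticlockwise as seen from above, until the bright bar on the ring has come round to the pointer of the plate below it twice, and leave the bar lined up with the pointer on that second time. Only touch the ring: do not grip it or bear on it hard, and leave the jar, the spool and the glue gun where they stand.

Things in the scene. Friction and masses are not known exactly. Their poses are not given: they have to be found in the camera images.
- ring (a joint): Ring angle (rad), growing anticlockwise seen from above (loosening). At 0, 6.283 and 12.566 its bar lines up with the pointer. It starts between 0.5 and 3.5, the bar already past the pointer, so the bar arrives first at 6.283 and the second time at 12.566. Ends of the thread: 0 (tight) and 21. Friction 0.06 N m (1.2 N along the rim); stays where left.
- ring_top (a point): Centre of the ring's flat top, on its vertical axis, about 77 mm above the table. Black plastic disc 100 mm across over 36 upright ribs (4 mm wide, 2 mm proud); its rim reaches from here to 22 mm below. A steel washer 32 mm across stands 2 mm above the top; a fixed 16 mm threaded post on the axis ends 92 mm above the table. Rises 2.5 mm a turn when loosened.
- mark (a point): Outer end of the bright bar let into the ring's top: 26 mm long, 6 mm wide, radial, 46 mm from the axis at this end. It turns with the ring.
- pointer (a point): Tip of the pointer, a 10 mm wide tongue of the pressure plate, 84 mm out from the ring's axis. It does not turn, but rises with the ring. Plate: dark steel, 116 mm across, 4 mm thick; its and the tongue's top lie 5 mm below the rim's lower edge. Under it a white foam disc (170 mm across, top 46 mm above the table) on a round plywood base (200 mm across, 16 mm thick, fixed).
- jar: Bystander: upright amber glass jar, 56 mm across, 75 mm tall, loose; origin at the centre of its underside.
- spool: Bystander: upright wooden spool, 60 mm across, 40 mm tall, loose; origin at the centre of its underside.
- gluegun: Bystander: green glue gun lying on its side, about 210 mm long with nozzle and glue stick, 36 mm high, its grip 100 mm out to its -y side, loose; origin under the middle of its barrel, x towards the nozzle.
There are look-alikes about, which are no part of the job. What is shaped like the part that bears ring but blue or red is not meant.

How it is judged:
By the outcome, as a careful person would: the job done as asked, in the order asked, and still so for the second after the job is handed in, with the robot touching nothing.
It also fails if it takes over 72 s, if anything falls off the work surface, if the arm or the gripper's body presses on something with over 40 N, if the wrist force passes 120 N, or if a joint passes its speed limit or range.

ROBOT

A 6-joint arm with a two-finger parallel gripper is mounted at the origin on the work surface. World frame = base frame: x ahead of the robot, y to its left, z up, the work surface at z = 0. Lengths are in m, angles in degrees, forces in N, time in s.
With the tool pointing down it reaches from about 0.4 to 0.825 m from the base axis. Payload 7 kg.
Tool frame: the origin (TCP) lies on the centre line of the jaws, within the pads' length; the fingertips stand 14 mm ahead of it and the grasp point (between the pads) lies 5 mm behind it; z points along the fingers, y is the line along which they close (so a half turn about z gives the same grasp; the last joint's range is limited). The gripper opens to 88 mm and grips with 3 to 60 N. Pads are 19 mm wide; open, the fingers measure 130 mm over their backs; the gripper's body (78 mm by 193 mm) begins 47 mm behind the grasp point.
Start: joints at [86.522, 20.546, 0.682, 0, -70.136, -16.507], TCP at [0.231, 0.634, 0.241] pointing down, gripper open.
Joint ranges: [-176.03, 176.03], [-82.01, 121.73], [-58.28, 71.71], [-173.87, 95.51], [-174.79, -0.11], [-173.66, 173.66]. Speed limits (degrees/s): [136.94, 136.94, 172.46, 180, 180, 180].

INTERFACE

Orientations are given as [roll, pitch, yaw] about the fixed x, y, z axes, in that order (R = Rz(yaw) Ry(pitch) Rx(roll)).
In Python, from plant import r gives the robot as it stands.
- The arm moves only by the tool send_rows, never from a script. Its argument "steps" is a list of rows, each an object with "dp": the shift along the tool's x, y, z in mm, a list of three; "roll": the turn about the tool's z in rad; "jaw": the opening in per cent of the stroke, from 0 (shut) to 100 (fully open). In form: [{"dp": [tx, ty, tz], "roll": roll, "jaw": jaw}, ...]. A call has 1 to 5 rows; each row is the pose to reach, as a shift and turn from the pose commanded when the call began, along the tool's axes at that moment; what a row does not reach only later rows make up. A row lasts 1/8 s, in which the tool goes at most 62.5 mm and 10.7 degrees, less where a joint would pass 70% of its speed; a pose out of reach is approached as far as the arm can. A call with a gripper value outside its range is refused whole. The fingers move at their own pace and stop on an object; "newtons" is the grip in N (left out, the last holds). Time passes only in rows, so rows that repeat a pose let the fingers close. It gives the time, the measured TCP pose, the force, the opening and the grip force at its end, in the units of the state.
- r.get_state(): the state, without advancing time (a new reading comes with each control period).
- r.capture(name): name is "scene" or "top" or "wrist"; returns a dict with "image" (480x640x3 uint8, blue, green, red), "K" (3x3 intrinsics, pixels), "dist" ([k1, k2, p1, p2, k3] as OpenCV has them; the pictures are not rectified), "rvec" (rotation vector, rad) and "tvec" (3), from world to camera coordinates, as OpenCV has them. Camera axes: x right, y down, z forward; pixel columns grow to the right and rows downward; lengths in m; the calibration is good to about 2 mm. A picture is of the moment at which its call begins. There is no depth.
- r.close_job(): hands the job in; it is judged then, once.
The state is a dict: "time_s": time; "joints": joint angles; "qd": joint speeds; "joint_torque": joint torques, N m; "tcp_pos": TCP position; "eef_rot": TCP orientation; "contact_force": force on the tool from outside, world axes, zero at the start; "moment": the same for the moment, N m; "gripper_width": finger opening in m; "gripper_force": force on a finger pad.
Only numpy, scipy, OpenCV 4.12 (cv2) and the standard library are available. Lean on these libraries where they do the work, as an engineer would, in place of code of your own. Each camera call takes 0.05 s, during which the arm holds its last target. There are 200 camera calls.

## Working session

There is one attempt and no reset: what is moved stays moved. The work goes in short steps, Python scripts to look and compute and a tool call to move; the robot and the scene stay as the last step left them, time stands still between calls to the robot, and variables do not carry over. Pictures are saved under pics/ and viewed, at most 10 in all, crops included, and the job is handed in when it is done.

Besides the shell and the picture viewer there is one more tool, called after "Call:" as a command line: name --argument value ..., lists and objects as JSON in quotes. send_rows: Moves the arm, as the interface text tells. Its arguments: {"type":"object","properties":{"steps":{"type":"array","items":{"type":"object","properties":{"dp":{"type":"array","items":{"type":"number"}},"roll":{"type":"number"},"jaw":{"type":"number"}}}},"newtons":{"type":"number"}},"required":["steps"]}

```bash
ls; mkdir -p pics; python3 - <<'E'
from plant import r
import cv2
for n in("top","scene"):
    c=r.capture(n); cv2.imwrite(f"pics/{n}0.png",c["image"]); print(n,c["K"],c["dist"],c["rvec"],c["tvec"])
print(r.get_state())
E
```

```text
pics
top [[448.42690365   0.         319.25256618]
 [  0.         448.42690365 244.31985592]
 [  0.           0.           1.        ]] [0.00371042 0.         0.         0.         0.        ] [ 2.11433626 -2.1358223   0.20286929] [0.05195207 0.53602943 0.7696068 ]
scene [[609.93746838   0.         333.81889138]
 [  0.         609.93746838 240.79510476]
 [  0.           0.           1.        ]] [-0.13103241  0.          0.          0.          0.        ] [ 1.47205066  2.28802078 -0.70228988] [ 0.1652261  -0.34990483  1.64164026]
{'time_s': 0.1, 'joints': array([ 8.65216651e+01,  2.05882066e+01,  6.37955199e-01, -1.78089683e-02,
       -7.01368232e+01, -1.65080840e+01]), 'qd': array([-0.00981101, -0.02375958,  0.19635983,  0.08522271,  0.07051627,
       -0.03939259]), 'joint_torque': array([-1.25158884e-03, -5.84165275e+01,  2.93747038e+01,  7.01547101e+00,
        1.00797607e-02, -5.36841083e-05]), 'tcp_pos': array([0.23057993, 0.63393573, 0.23969815]), 'eef_rot': array([ 1.79911757e+02, -8.69232390e-03, -1.99924759e+01]), 'contact_force': array([-0.36739089, -0.89211093,  0.85573322]), 'moment': array([ 0.03369831,  0.04242597, -0.01266989]), 'gripper_force': 0.0, 'gripper_width': 0.08758372802485635}
```

View pics/top0.png

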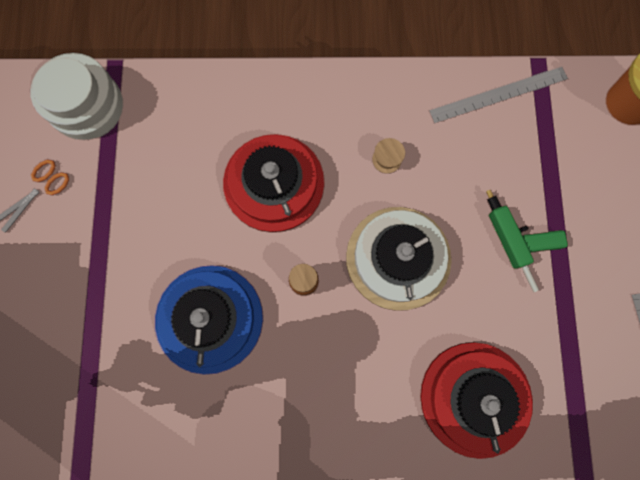

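View pics/scene0.png

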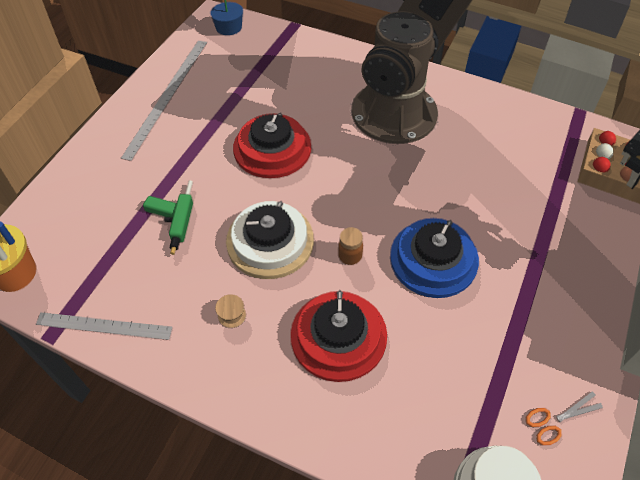

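The scene shows four black rings in the top view: red (270,173), white foam on plywood (405,252), blue (200,318) and red (490,405). Only the one at (405,252) has the white foam disc, so it is the one meant. The jar is at (303,279), the spool at (389,153) and the glue gun at (515,235). I'll confirm in a crop.

```bash
cat > h.py <<'E'
import cv2,numpy as np
from plant import r
def ray(c,uv,z):
    "pixel -> world point at height z"
    p=cv2.undistortPoints(np.array([[uv]],float),c["K"],np.array(c["dist"]))[0,0]
    R=cv2.Rodrigues(np.array(c["rvec"],float))[0]; t=np.array(c["tvec"],float).ravel()
    o=-R.T@t; d=R.T@np.array([p[0],p[1],1]); return o+d*(z-o[2])/d[2]
def proj(c,P):
    return cv2.projectPoints(np.array([P],float),np.array(c["rvec"],float),np.array(c["tvec"],float),c["K"],np.array(c["dist"]))[0].ravel()
E
python3 - <<'E'
from h import *
c=r.capture("top")
i=c["image"][180:330,330:480]; cv2.imwrite("pics/crop1.png",cv2.resize(i,(600,600),interpolation=cv2.INTER_CUBIC))
for n,uv,z in(("post",(406,251),.092),("jar top",(303,275),.075),("jarbase",(303,285),.0),("spool top",(389,152),.04),("gun",(515,237),.02),("nozzle",(489,192),.02),("grip",(566,240),.02),("stick",(537,290),.02)): print(n,ray(c,uv,z).round(3))
E
```

```text
post [ 0.515 -0.103  0.092]
jar top [0.478 0.076 0.075]
jarbase [0.467 0.078 0.   ]
spool top [ 0.718 -0.09   0.04 ]
gun [ 0.553 -0.326  0.02 ]
nozzle [ 0.642 -0.284  0.02 ]
grip [ 0.546 -0.423  0.02 ]
stick [ 0.452 -0.358  0.02 ]
```

View pics/crop1.png

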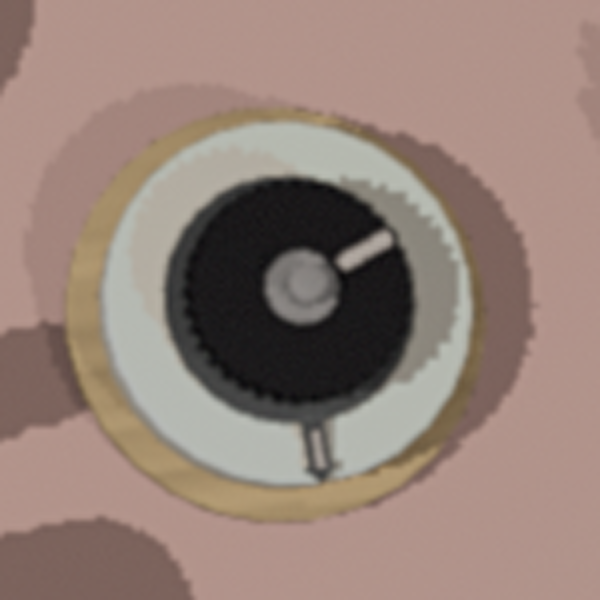

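The crop confirms it: black ring over the white foam on plywood. The washer centre is at crop (302,287), the bar's outer end at (392,238) and the pointer tip at (320,480).

```bash
cat >> h.py <<'E'
import json,sys
def axes(yaw):
    a=np.radians(yaw); return np.array([[np.cos(a),np.sin(a)],[np.sin(a),-np.cos(a)]])
def plan(targets,calls=True):
    "targets: (x,y,z,yaw) mm/deg; prints rows in blocks of 5, tracks the commanded pose"
    cmd=np.array(json.load(open("cmd.json")))
    for k in range(0,len(targets),5):
        A=axes(cmd[3]); rows=[]
        for T in targets[k:k+5]:
            d=np.array(T)-cmd; t=np.round(A@d[:2],1)
            rows.append({"dp":[float(t[0]),float(t[1]),float(round(-d[2],1))],"roll":float(round(np.radians(-d[3]),3)),"jaw":0})
        print(json.dumps(rows)); q=rows[-1]
        cmd=cmd+np.r_[A.T@q["dp"][:2],-q["dp"][2],-np.degrees(q["roll"])]
    print("cmd",cmd.round(2)); json.dump(list(cmd),open("cmd.json","w"))
def lin(T,n):
    c=np.array(json.load(open("cmd.json"))); return [c+(np.array(T)-c)*(k+1)/n for k in range(n)]
def pose(C,th,gap,z,ra=50.0):
    "TCP for corner (9.5,-21) facing ring centre C at station th, gap off the rim"
    yaw=th-225; q=np.array([9.5,-21])+(ra+gap)*np.array([.7071,-.7071])
    return np.r_[np.array(C)-axes(yaw).T@q,z,yaw]
E
echo '[231,634,241,-20]' > cmd.json
python3 - <<'E'
from h import *
c=r.capture("top")
C=ray(c,(405.5,251.75),.079)[:2]; m=ray(c,(428,239.5),.077)[:2]; p=ray(c,(410,300),.050)[:2]
f=lambda v:np.degrees(np.arctan2(v[1],v[0]))
print(C,m,p,f(m-C),f(p-C),(f(m-C)-f(p-C))%360, np.linalg.norm(m-C),np.linalg.norm(p-C))
plan(lin(pose(C*1000,55,20,241),15))
E
```

```text
[ 0.51628873 -0.10478865] [ 0.53824106 -0.14606639] [ 0.43369732 -0.11458111] -61.99505964553846 -173.23828160583065 111.24322196029219 0.04675208025474531 0.08316990241352389
[{"dp": [35.8, 33.7, -0.0], "roll": 0.175, "jaw": 0}, {"dp": [71.5, 67.5, -0.0], "roll": 0.349, "jaw": 0}, {"dp": [107.3, 101.2, -0.0], "roll": 0.524, "jaw": 0}, {"dp": [143.1, 135.0, -0.0], "roll": 0.698, "jaw": 0}, {"dp": [178.9, 168.7, -0.0], "roll": 0.873, "jaw": 0}]
[{"dp": [48.8, -5.7, -0.0], "roll": 0.174, "jaw": 0}, {"dp": [97.7, -11.4, -0.0], "roll": 0.349, "jaw": 0}, {"dp": [146.5, -17.2, -0.0], "roll": 0.523, "jaw": 0}, {"dp": [195.3, -22.9, -0.0], "roll": 0.698, "jaw": 0}, {"dp": [244.2, -28.6, -0.0], "roll": 0.872, "jaw": 0}]
[{"dp": [27.0, -41.1, -0.0], "roll": 0.175, "jaw": 0}, {"dp": [54.0, -82.2, -0.0], "roll": 0.349, "jaw": 0}, {"dp": [81.0, -123.3, -0.0], "roll": 0.524, "jaw": 0}, {"dp": [108.1, -164.3, -0.0], "roll": 0.698, "jaw": 0}, {"dp": [135.1, -205.4, -0.0], "roll": 0.873, "jaw": 0}]
cmd [ 562.14  -25.11  241.   -170.  ]
```

Call:
send_rows --steps '[{"dp": [35.8, 33.7, 0], "roll": 0.175, "jaw": 0}, {"dp": [71.5, 67.5, 0], "roll": 0.349, "jaw": 0}, {"dp": [107.3, 101.2, 0], "roll": 0.524, "jaw": 0}, {"dp": [143.1, 135.0, 0], "roll": 0.698, "jaw": 0}, {"dp": [178.9, 168.7, 0], "roll": 0.873, "jaw": 0}]' --newtons 5

```text
time_s: 0.82
tcp_pos: [0.3416, 0.4131, 0.2406]
eef_rot: [-180.0, 0.0, -70.3]
contact_force: [-0.5, 0.1, 0.3]
gripper_width: 0.0429
gripper_force: 0.0
```

```bash
python3 -c "
from h import *
s=r.get_state();print(s['tcp_pos'],s['eef_rot'],s['joints'],s['contact_force'],s['gripper_width'])"
```

```text
[0.34162165 0.41310155 0.24057407] [-1.79995780e+02  3.46029123e-03 -7.03188963e+01] [ 7.13761655e+01  7.44737530e+00 -1.68439295e+01  1.27995863e-03
 -6.57033641e+01 -5.16955884e+01] [-0.48232443  0.06278518  0.34338903] 0.0428769799831186
```

Call:
send_rows --steps '[{"dp": [48.8, -5.7, 0], "roll": 0.174, "jaw": 0}, {"dp": [97.7, -11.4, 0], "roll": 0.349, "jaw": 0}, {"dp": [146.5, -17.2, 0], "roll": 0.523, "jaw": 0}, {"dp": [195.3, -22.9, 0], "roll": 0.698, "jaw": 0}, {"dp": [244.2, -28.6, 0], "roll": 0.872, "jaw": 0}]'

```text
time_s: 1.45
tcp_pos: [0.452, 0.1934, 0.2407]
eef_rot: [-180.0, 0.0, -120.3]
contact_force: [0.8, 0.4, -0.2]
gripper_width: 0.0006
gripper_force: 0.0
```

Call:
send_rows --steps '[{"dp": [27.0, -41.1, 0], "roll": 0.175, "jaw": 0}, {"dp": [54.0, -82.2, 0], "roll": 0.349, "jaw": 0}, {"dp": [81.0, -123.3, 0], "roll": 0.524, "jaw": 0}, {"dp": [108.1, -164.3, 0], "roll": 0.698, "jaw": 0}, {"dp": [135.1, -205.4, 0], "roll": 0.873, "jaw": 0}]'

```text
time_s: 2.08
tcp_pos: [0.5625, -0.0262, 0.2406]
eef_rot: [180.0, 0.0, -170.3]
contact_force: [1.1, -0.4, 1.2]
gripper_width: 0.0003
gripper_force: 0.0
```

```bash
python3 -c "
from h import *
c=r.capture('wrist');cv2.imwrite('pics/w1.png',c['image'])
for z in (.079,):
  print(proj(c,(.5163,-.1048,.079)),proj(c,(.5163,-.1048,.092)))
s=r.get_state();print(s['tcp_pos'],s['eef_rot'],s['contact_force'],s['gripper_width'])"
```

```text
[242.39824086 157.29271303] [238.76256537 157.67088668]
[ 0.56421052 -0.03000948  0.24017092] [-1.79912293e+02 -3.19749006e-02 -1.70893398e+02] [ 2.91503117 -2.4843651   2.39917885] 0.00040713896584388906
```

View pics/w1.png

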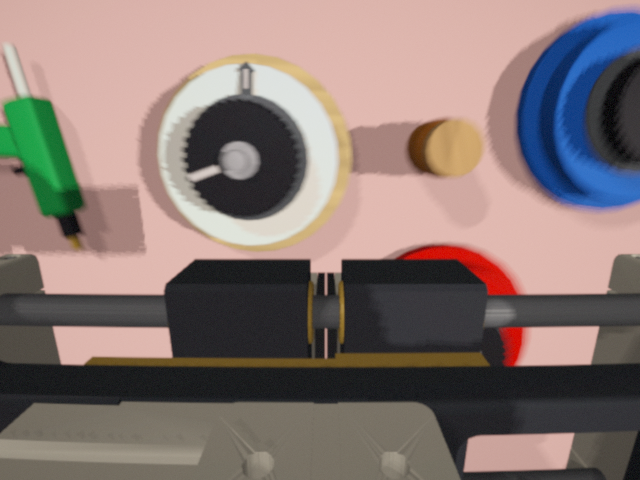

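The wrist picture shows the white-foam ring with the washer centre at about (240,159), against a predicted (242,157), and the bar at (205,174). The fingers are shut. I'll average the two centre estimates and descend.

```bash
python3 - <<'E'
from h import *
s=r.get_state();print(s['time_s'],s['tcp_pos'],s['eef_rot'][2],s['contact_force'])
c=r.capture('wrist');print(ray(c,(240,159),.079))
s=r.get_state();print(s['time_s'],s['tcp_pos'],s['eef_rot'][2],s['contact_force'])
C=np.array([516,-104.5])
plan(lin(pose(C,55,20,75),5)); plan([pose(C,55,6,75)]*2)
E
```

```text
2.125 [ 0.56421052 -0.03000948  0.24017092] -170.8933984830443 [ 2.91503117 -2.4843651   2.39917885]
[ 0.5188054  -0.11018755  0.079     ]
2.175 [ 0.56310732 -0.02813462  0.23988817] -170.46058818849278 [ 0.38904176 -0.75133745 -0.44674877]
[{"dp": [0.0, 0.1, 33.2], "roll": -0.0, "jaw": 0}, {"dp": [0.1, 0.1, 66.4], "roll": -0.0, "jaw": 0}, {"dp": [0.1, 0.2, 99.6], "roll": -0.0, "jaw": 0}, {"dp": [0.2, 0.3, 132.8], "roll": -0.0, "jaw": 0}, {"dp": [0.2, 0.3, 166.0], "roll": -0.0, "jaw": 0}]
cmd [ 561.89  -24.84   75.   -170.  ]
[{"dp": [9.9, -9.9, -0.0], "roll": -0.0, "jaw": 0}, {"dp": [9.9, -9.9, -0.0], "roll": -0.0, "jaw": 0}]
cmd [ 553.86  -36.31   75.   -170.  ]
```

Call:
send_rows --steps '[{"dp": [0.0, 0.1, 33.2], "roll": 0, "jaw": 0}, {"dp": [0.1, 0.1, 66.4], "roll": 0, "jaw": 0}, {"dp": [0.1, 0.2, 99.6], "roll": 0, "jaw": 0}, {"dp": [0.2, 0.3, 132.8], "roll": 0, "jaw": 0}, {"dp": [0.2, 0.3, 166.0], "roll": 0, "jaw": 0}]'

```text
time_s: 2.8
tcp_pos: [0.5615, -0.024, 0.0736]
eef_rot: [180.0, 0.0, -169.9]
contact_force: [0.7, 0.9, -0.7]
gripper_width: 0.0001
gripper_force: 0.0
```

Call:
send_rows --steps '[{"dp": [9.9, -9.9, 0], "roll": 0, "jaw": 0}, {"dp": [9.9, -9.9, 0], "roll": 0, "jaw": 0}]'

```text
time_s: 3.05
tcp_pos: [0.5534, -0.0364, 0.0754]
eef_rot: [-180.0, 0.0, -170.0]
contact_force: [-0.5, 0.6, 0.5]
gripper_width: 0.0003
gripper_force: 0.0
```

```bash
python3 - <<'E'
from h import *
c=r.capture('scene');cv2.imwrite('pics/s1.png',cv2.resize(c["image"][150:300,200:350],(600,600),interpolation=cv2.INTER_CUBIC))
s=r.get_state();print(s['time_s'],s['tcp_pos'],s['eef_rot'][2],s['contact_force'])
E
```

```text
3.1 [ 0.5542028  -0.03609708  0.07593048] -169.9795728836631 [ 0.63659292 -0.18426318  0.9637712 ]
```

View pics/s1.png

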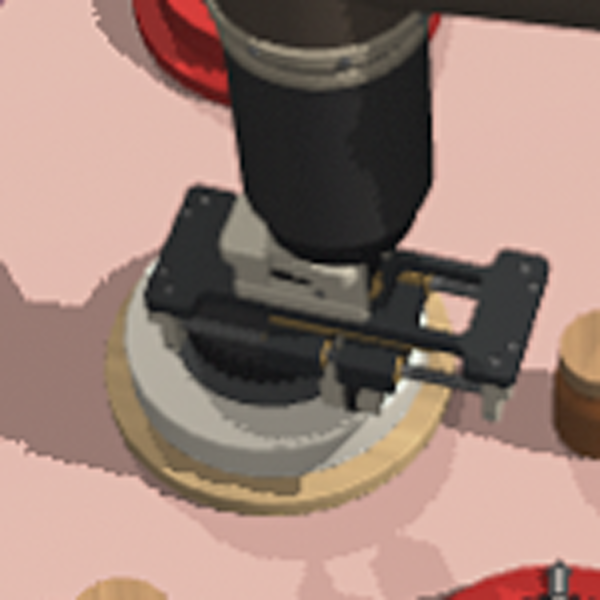

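The fingers stand beside the ring, at about (350,395) in the crop, not yet touching. Now a gentle touch.

Call:
send_rows --steps '[{"dp": [2.1, -2.1, 0], "roll": 0, "jaw": 0}, {"dp": [2.1, -2.1, 0], "roll": 0, "jaw": 0}]'

```text
time_s: 3.35
tcp_pos: [0.5524, -0.0383, 0.0755]
eef_rot: [180.0, 0.1, -170.0]
contact_force: [-0.2, -0.0, 0.1]
gripper_width: 0.0004
gripper_force: 0.0
```

Call:
send_rows --steps '[{"dp": [0.7, -0.7, 0], "roll": 0, "jaw": 0}, {"dp": [0.7, -0.7, 0], "roll": 0, "jaw": 0}]'

```text
time_s: 3.6
tcp_pos: [0.5515, -0.0391, 0.0747]
eef_rot: [180.0, 0.0, -170.0]
contact_force: [-0.4, -0.3, 0.0]
gripper_width: 0.0009
gripper_force: 0.0
```

Call:
send_rows --steps '[{"dp": [0.7, -0.7, 0], "roll": 0, "jaw": 0}, {"dp": [0.7, -0.7, 0], "roll": 0, "jaw": 0}]'

```text
time_s: 3.85
tcp_pos: [0.5508, -0.04, 0.0745]
eef_rot: [-180.0, -0.0, -170.0]
contact_force: [-0.0, -0.1, -0.3]
gripper_width: 0.0003
gripper_force: 0.0
```

Call:
send_rows --steps '[{"dp": [0.7, -0.7, 0], "roll": 0, "jaw": 0}, {"dp": [0.7, -0.7, 0], "roll": 0, "jaw": 0}]'

```text
time_s: 4.1
tcp_pos: [0.5503, -0.0408, 0.0745]
eef_rot: [-180.0, -0.0, -170.0]
contact_force: [0.1, -0.3, -0.4]
gripper_width: 0.0004
gripper_force: 0.0
```

Call:
send_rows --steps '[{"dp": [0.7, -0.7, 0], "roll": 0, "jaw": 0}, {"dp": [0.7, -0.7, 0], "roll": 0, "jaw": 0}]'

```text
time_s: 4.35
tcp_pos: [0.5497, -0.0416, 0.0745]
eef_rot: [180.0, -0.0, -170.0]
contact_force: [0.1, 0.0, -0.4]
gripper_width: 0.0007
gripper_force: 0.0
```

Call:
send_rows --steps '[{"dp": [0.7, -0.7, 0], "roll": 0, "jaw": 0}, {"dp": [0.7, -0.7, 0], "roll": 0, "jaw": 0}]'

```text
time_s: 4.6
tcp_pos: [0.5491, -0.0424, 0.0746]
eef_rot: [180.0, -0.0, -170.0]
contact_force: [0.4, -0.4, 0.6]
gripper_width: 0.0005
gripper_force: 0.0
```

Call:
send_rows --steps '[{"dp": [0.7, -0.7, 0], "roll": 0, "jaw": 0}, {"dp": [0.7, -0.7, 0], "roll": 0, "jaw": 0}]'

```text
time_s: 4.85
tcp_pos: [0.5486, -0.0433, 0.0746]
eef_rot: [-180.0, 0.0, -170.0]
contact_force: [-0.6, -0.0, -0.1]
gripper_width: 0.0002
gripper_force: 0.0
```

Call:
send_rows --steps '[{"dp": [0.7, -0.7, 0], "roll": 0, "jaw": 0}, {"dp": [0.7, -0.7, 0], "roll": 0, "jaw": 0}]'

```text
time_s: 5.1
tcp_pos: [0.548, -0.0441, 0.0746]
eef_rot: [180.0, -0.0, -170.0]
contact_force: [-0.2, -1.1, -0.3]
gripper_width: 0.0003
gripper_force: 0.0
```

Call:
send_rows --steps '[{"dp": [0.7, -0.7, 0], "roll": 0, "jaw": 0}, {"dp": [0.7, -0.7, 0], "roll": 0, "jaw": 0}]'

```text
time_s: 5.35
tcp_pos: [0.5474, -0.0449, 0.0746]
eef_rot: [180.0, -0.0, -170.0]
contact_force: [0.2, -0.0, -0.6]
gripper_width: 0.0006
gripper_force: 0.0
```

Call:
send_rows --steps '[{"dp": [0.7, -0.7, 0], "roll": 0, "jaw": 0}, {"dp": [0.7, -0.7, 0], "roll": 0, "jaw": 0}]'

```text
time_s: 5.6
tcp_pos: [0.5473, -0.0454, 0.0747]
eef_rot: [180.0, 0.0, -170.0]
contact_force: [1.0, 1.2, -0.4]
gripper_width: 0.0007
gripper_force: 0.9
```

Call:
send_rows --steps '[{"dp": [0.7, -0.7, 0], "roll": 0, "jaw": 0}, {"dp": [0.7, -0.7, 0], "roll": 0, "jaw": 0}]'

```text
time_s: 5.85
tcp_pos: [0.5472, -0.0457, 0.0748]
eef_rot: [180.0, 0.1, -170.0]
contact_force: [1.5, 4.7, -0.9]
gripper_width: 0.0005
gripper_force: 2.5
```

```bash
python3 - <<'E'
from h import *
c=r.capture('wrist'); d=r.capture('scene')["image"][200:275,230:330]
cv2.imwrite('pics/w2.png',np.vstack([c["image"][:330:1,:],cv2.resize(d,(640,480),interpolation=cv2.INTER_CUBIC)[:270]]))
E
```

```text
(no output)
```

View pics/w2.png

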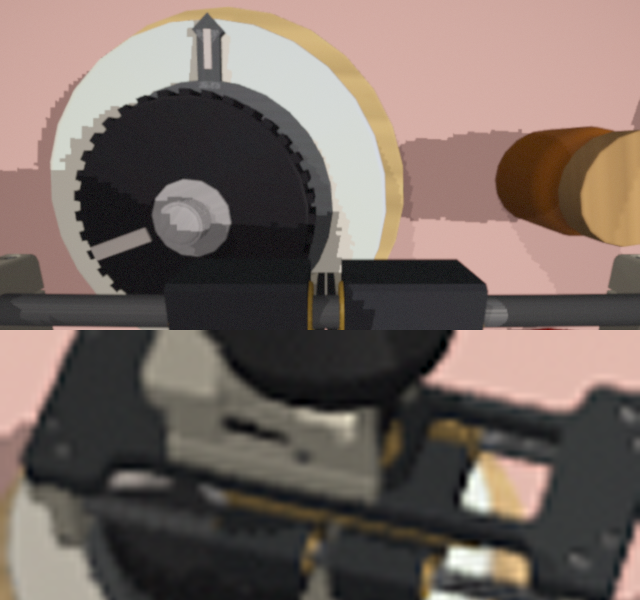

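The wrist view shows the finger corner now at the rim, by (315,270), with the bar at (120,244) unmoved. First contact came at TCP (0.547,-0.045), at about 4 N/mm. I'll make a bar-angle reader and a small trial arc.

```bash
cat >> h.py <<'E'
C0=np.array([516,-104.5])
def bar(name="wrist",C=C0,z=.077):
    "bar angle from the pointer (deg), by bright radial line on the ring top"
    c=r.capture(name); g=c["image"].min(2); a=np.arange(0,360,.5); b=[]
    for t in np.radians(a):
        v=[]
        for q in np.linspace(23,44,10):
            u=proj(c,(C[0]/1e3+q*np.cos(t)/1e3,C[1]/1e3+q*np.sin(t)/1e3,z))
            i,j=int(round(u[1])),int(round(u[0]))
            v.append(float(g[i,j]) if 0<=i<480 and 0<=j<640 else 0)
        b.append(np.percentile(v,20))
    b=np.array(b); k=int(b.argmax()); w=np.array([(k+d)%720 for d in range(-16,17)]); h=np.clip(b[w]-.5*b[k],0,None)
    t=a[k]+.5*(h*np.arange(-16,17)).sum()/h.sum()
    return round((t+173.24)%360,1),round(b[k])
def st():
    s=r.get_state(); print(s['time_s'],s['tcp_pos'].round(4),s['eef_rot'][2].round(1),s['contact_force'].round(1),s['gripper_force'])
E
python3 - <<'E'
from h import *
json.dump(list(pose(C0,55,-6.9,75)),open("cmd.json","w"))
st(); print(bar(),bar(C=np.array([516.,-106])),bar("top")); st()
plan([pose(C0,55+4*k,-6.9,75) for k in range(1,6)])
E
```

```text
5.95 [ 0.5472 -0.0457  0.0748] -170.0 [ 1.4  5.1 -1.8] 2.4370547162834555
(np.float64(115.4), 130) (np.float64(116.7), 131) (np.float64(114.2), 134)
6.1 [ 0.5472 -0.0457  0.0748] -170.0 [ 2.1  5.8 -1.1] 2.42491687531583
[{"dp": [3.7, 2.7, -0.0], "roll": -0.07, "jaw": 0}, {"dp": [7.6, 5.1, -0.0], "roll": -0.14, "jaw": 0}, {"dp": [11.6, 7.2, -0.0], "roll": -0.209, "jaw": 0}, {"dp": [15.7, 9.0, -0.0], "roll": -0.279, "jaw": 0}, {"dp": [20.0, 10.6, -0.0], "roll": -0.349, "jaw": 0}]
cmd [ 524.89  -39.9    75.   -150.  ]
```

Call:
send_rows --steps '[{"dp": [3.7, 2.7, 0], "roll": -0.07, "jaw": 0}, {"dp": [7.6, 5.1, 0], "roll": -0.14, "jaw": 0}, {"dp": [11.6, 7.2, 0], "roll": -0.209, "jaw": 0}, {"dp": [15.7, 9.0, 0], "roll": -0.279, "jaw": 0}, {"dp": [20.0, 10.6, 0], "roll": -0.349, "jaw": 0}]'

```text
time_s: 6.72
tcp_pos: [0.5252, -0.0394, 0.0748]
eef_rot: [-180.0, 0.0, -149.8]
contact_force: [1.3, 0.4, 0.3]
gripper_width: 0.0005
gripper_force: 0.7
```

```bash
python3 - <<'E'
from h import *
st(); print(bar(),bar("top")); st()
E
```

```text
6.725 [ 0.5252 -0.0394  0.0748] -149.8 [1.3 0.4 0.3] 0.730438480861153
(np.float64(132.7), 131) (np.float64(127.9), 96)
6.825 [ 0.5248 -0.0394  0.0748] -149.9 [-0.8  1.8  1. ] 0.9562421347254713
```

```bash
python3 - <<'E'
from h import *
plan([pose(C0,75+8*k,-7.6,75) for k in range(1,6)])
E
```

```text
[{"dp": [8.0, 4.5, -0.0], "roll": -0.14, "jaw": 0}, {"dp": [16.1, 8.4, -0.0], "roll": -0.279, "jaw": 0}, {"dp": [24.7, 11.1, -0.0], "roll": -0.419, "jaw": 0}, {"dp": [33.5, 12.7, -0.0], "roll": -0.559, "jaw": 0}, {"dp": [42.5, 12.9, -0.0], "roll": -0.698, "jaw": 0}]
cmd [ 481.64  -49.97   75.   -110.01]
```

Call:
send_rows --steps '[{"dp": [8.0, 4.5, 0], "roll": -0.14, "jaw": 0}, {"dp": [16.1, 8.4, 0], "roll": -0.279, "jaw": 0}, {"dp": [24.7, 11.1, 0], "roll": -0.419, "jaw": 0}, {"dp": [33.5, 12.7, 0], "roll": -0.559, "jaw": 0}, {"dp": [42.5, 12.9, 0], "roll": -0.698, "jaw": 0}]'

```text
time_s: 7.45
tcp_pos: [0.4817, -0.0496, 0.0747]
eef_rot: [-180.0, 0.0, -109.8]
contact_force: [0.1, 1.0, 0.8]
gripper_width: 0.0008
gripper_force: 0.6
```

```bash
python3 - <<'E'
from h import *
print(bar(),bar("top")); st()
E
```

```text
(np.float64(167.8), 214) (np.float64(214.4), 83)
7.55 [ 0.481  -0.0499  0.0747] -110.0 [ 0.3  0.6 -0.6] 0.11926104216234634
```

```bash
sed -i 's/^C0=.*/C0=np.array([517.5,-105.6])/' h.py; python3 - <<'E'
from h import *
plan([pose(C0,115+10*k,-6.8,75) for k in range(1,16)])
E
```

```text
[{"dp": [9.5, 5.0, -0.0], "roll": -0.175, "jaw": 0}, {"dp": [20.0, 9.4, -0.0], "roll": -0.349, "jaw": 0}, {"dp": [31.1, 11.9, -0.0], "roll": -0.524, "jaw": 0}, {"dp": [42.5, 12.5, -0.0], "roll": -0.698, "jaw": 0}, {"dp": [53.8, 11.1, -0.0], "roll": -0.873, "jaw": 0}]
[{"dp": [9.5, 6.1, -0.0], "roll": -0.174, "jaw": 0}, {"dp": [20.0, 10.5, -0.0], "roll": -0.349, "jaw": 0}, {"dp": [31.1, 13.1, -0.0], "roll": -0.523, "jaw": 0}, {"dp": [42.5, 13.6, -0.0], "roll": -0.698, "jaw": 0}, {"dp": [53.8, 12.2, -0.0], "roll": -0.873, "jaw": 0}]
[{"dp": [9.5, 6.2, -0.0], "roll": -0.174, "jaw": 0}, {"dp": [20.0, 10.6, -0.0], "roll": -0.349, "jaw": 0}, {"dp": [31.1, 13.1, -0.0], "roll": -0.523, "jaw": 0}, {"dp": [42.5, 13.7, -0.0], "roll": -0.698, "jaw": 0}, {"dp": [53.8, 12.3, -0.0], "roll": -0.872, "jaw": 0}]
cmd [ 519.99 -170.85   75.     39.99]
```

Call:
send_rows --steps '[{"dp": [9.5, 5.0, 0], "roll": -0.175, "jaw": 0}, {"dp": [20.0, 9.4, 0], "roll": -0.349, "jaw": 0}, {"dp": [31.1, 11.9, 0], "roll": -0.524, "jaw": 0}, {"dp": [42.5, 12.5, 0], "roll": -0.698, "jaw": 0}, {"dp": [53.8, 11.1, 0], "roll": -0.873, "jaw": 0}]'

```text
time_s: 8.18
tcp_pos: [0.4518, -0.0966, 0.0744]
eef_rot: [179.9, 0.0, -59.9]
contact_force: [-0.9, 1.9, 1.7]
gripper_width: 0.0006
gripper_force: 1.3
```

```bash
python3 - <<'E'
from h import *
print(bar(),bar("top")); st()
E
```

```text
(np.float64(217.0), 210) (np.float64(345.7), 77)
8.275 [ 0.4519 -0.0971  0.0743] -60.1 [-2.1 -0.5  1. ] 1.0776049768719531
```

Call:
send_rows --steps '[{"dp": [9.5, 6.1, 0], "roll": -0.174, "jaw": 0}, {"dp": [20.0, 10.5, 0], "roll": -0.349, "jaw": 0}, {"dp": [31.1, 13.1, 0], "roll": -0.523, "jaw": 0}, {"dp": [42.5, 13.6, 0], "roll": -0.698, "jaw": 0}, {"dp": [53.8, 12.2, 0], "roll": -0.873, "jaw": 0}]'

```text
time_s: 8.9
tcp_pos: [0.4675, -0.1496, 0.0742]
eef_rot: [179.9, 0.2, -10.1]
contact_force: [-4.0, -1.3, 4.1]
gripper_width: 0.0006
gripper_force: 2.6
```

```bash
python3 - <<'E'
from h import *
print(bar()); st()
E
```

```text
(np.float64(264.6), 188)
8.95 [ 0.4684 -0.1503  0.0742] -9.5 [-4.3 -4.9  4.5] 3.700561732780443
```

```bash
python3 - <<'E'
from h import *
json.dump(list(pose(C0,215,-6.8,75)),open("cmd.json","w"))
plan([pose(C0,215+10*k,-6.1,75) for k in range(1,6)])
E
```

```text
[{"dp": [9.2, 6.7, -0.0], "roll": -0.175, "jaw": 0}, {"dp": [19.7, 11.2, -0.0], "roll": -0.349, "jaw": 0}, {"dp": [31.0, 13.8, -0.0], "roll": -0.524, "jaw": 0}, {"dp": [42.4, 14.4, -0.0], "roll": -0.698, "jaw": 0}, {"dp": [53.9, 13.0, -0.0], "roll": -0.873, "jaw": 0}]
cmd [ 519.93 -171.57   75.     40.02]
```

Call:
send_rows --steps '[{"dp": [9.2, 6.7, 0], "roll": -0.175, "jaw": 0}, {"dp": [19.7, 11.2, 0], "roll": -0.349, "jaw": 0}, {"dp": [31.0, 13.8, 0], "roll": -0.524, "jaw": 0}, {"dp": [42.4, 14.4, 0], "roll": -0.698, "jaw": 0}, {"dp": [53.9, 13.0, 0], "roll": -0.873, "jaw": 0}]'

```text
time_s: 9.57
tcp_pos: [0.5196, -0.1727, 0.0746]
eef_rot: [180.0, 0.2, 39.9]
contact_force: [-2.7, -8.3, 2.5]
gripper_width: 0.0001
gripper_force: 4.3
```

```bash
python3 - <<'E'
from h import *
print(bar()); st()
E
```

```text
(np.float64(316.0), 175)
9.625 [ 0.5214 -0.1726  0.0747] 40.5 [ 1.5 -9.5  1.8] 4.652198178519029
```

```bash
sed -i 's/^C0=.*/C0=np.array([517.8,-106.6])/' h.py; python3 - <<'E'
from h import *
plan([pose(C0,265,12,75)]+[pose(C0,265-10.5*k,12,75) for k in range(1,20)])
E
```

```text
[{"dp": [-13.2, 13.7, -0.0], "roll": 0.0, "jaw": 0}, {"dp": [-24.1, 2.9, -0.0], "roll": 0.184, "jaw": 0}, {"dp": [-32.9, -9.7, -0.0], "roll": 0.367, "jaw": 0}, {"dp": [-39.2, -23.7, -0.0], "roll": 0.55, "jaw": 0}, {"dp": [-42.9, -38.7, -0.0], "roll": 0.733, "jaw": 0}]
[{"dp": [-10.9, -10.8, -0.0], "roll": 0.184, "jaw": 0}, {"dp": [-19.6, -23.4, -0.0], "roll": 0.367, "jaw": 0}, {"dp": [-26.0, -37.4, -0.0], "roll": 0.55, "jaw": 0}, {"dp": [-29.6, -52.3, -0.0], "roll": 0.733, "jaw": 0}, {"dp": [-30.5, -67.7, -0.0], "roll": 0.917, "jaw": 0}]
[{"dp": [-10.9, -10.8, -0.0], "roll": 0.183, "jaw": 0}, {"dp": [-19.7, -23.4, -0.0], "roll": 0.366, "jaw": 0}, {"dp": [-26.0, -37.4, -0.0], "roll": 0.549, "jaw": 0}, {"dp": [-29.7, -52.3, -0.0], "roll": 0.733, "jaw": 0}, {"dp": [-30.6, -67.7, -0.0], "roll": 0.916, "jaw": 0}]
[{"dp": [-10.9, -10.8, -0.0], "roll": 0.183, "jaw": 0}, {"dp": [-19.6, -23.4, -0.0], "roll": 0.366, "jaw": 0}, {"dp": [-26.0, -37.4, -0.0], "roll": 0.55, "jaw": 0}, {"dp": [-29.6, -52.3, -0.0], "roll": 0.733, "jaw": 0}, {"dp": [-30.5, -67.7, -0.0], "roll": 0.916, "jaw": 0}]
cmd [ 545.08  -27.22   75.   -159.48]
```

Call:
send_rows --steps '[{"dp": [-13.2, 13.7, 0], "roll": 0.0, "jaw": 0}, {"dp": [-24.1, 2.9, 0], "roll": 0.184, "jaw": 0}, {"dp": [-32.9, -9.7, 0], "roll": 0.367, "jaw": 0}, {"dp": [-39.2, -23.7, 0], "roll": 0.55, "jaw": 0}, {"dp": [-42.9, -38.7, 0], "roll": 0.733, "jaw": 0}]'

```text
time_s: 10.25
tcp_pos: [0.4615, -0.1695, 0.0744]
eef_rot: [-180.0, 0.0, -2.7]
contact_force: [-0.3, 0.4, 0.5]
gripper_width: 0.0004
gripper_force: 0.0
```

Call:
send_rows --steps '[{"dp": [-10.9, -10.8, 0], "roll": 0.184, "jaw": 0}, {"dp": [-19.6, -23.4, 0], "roll": 0.367, "jaw": 0}, {"dp": [-26.0, -37.4, 0], "roll": 0.55, "jaw": 0}, {"dp": [-29.6, -52.3, 0], "roll": 0.733, "jaw": 0}, {"dp": [-30.5, -67.7, 0], "roll": 0.917, "jaw": 0}]'

```text
time_s: 10.88
tcp_pos: [0.4337, -0.1004, 0.0746]
eef_rot: [-180.0, 0.0, -55.2]
contact_force: [0.5, -0.8, 0.0]
gripper_width: 0.0003
gripper_force: 0.0
```

Call:
send_rows --steps '[{"dp": [-10.9, -10.8, 0], "roll": 0.183, "jaw": 0}, {"dp": [-19.7, -23.4, 0], "roll": 0.366, "jaw": 0}, {"dp": [-26.0, -37.4, 0], "roll": 0.549, "jaw": 0}, {"dp": [-29.7, -52.3, 0], "roll": 0.733, "jaw": 0}, {"dp": [-30.6, -67.7, 0], "roll": 0.916, "jaw": 0}]'

```text
time_s: 11.5
tcp_pos: [0.4716, -0.0361, 0.0746]
eef_rot: [180.0, 0.0, -107.7]
contact_force: [-0.3, -0.2, -0.2]
gripper_width: 0.0004
gripper_force: 0.0
```

Call:
send_rows --steps '[{"dp": [-10.9, -10.8, 0], "roll": 0.183, "jaw": 0}, {"dp": [-19.6, -23.4, 0], "roll": 0.366, "jaw": 0}, {"dp": [-26.0, -37.4, 0], "roll": 0.55, "jaw": 0}, {"dp": [-29.6, -52.3, 0], "roll": 0.733, "jaw": 0}, {"dp": [-30.5, -67.7, 0], "roll": 0.916, "jaw": 0}]'

```text
time_s: 12.12
tcp_pos: [0.5455, -0.0272, 0.0744]
eef_rot: [180.0, -0.0, -160.2]
contact_force: [1.0, 0.0, 1.1]
gripper_width: 0.0003
gripper_force: 0.0
```

```bash
python3 - <<'E'
from h import *
print(bar()); st()
plan(lin(pose(C0,61,-4.8,76),3)+[pose(C0,65,-5.7,76),pose(C0,72,-6.0,76)]+[pose(C0,72+10*k,-6.0,76) for k in range(1,6)])
E
```

```text
(np.float64(316.9), 188)
12.175 [ 0.5473 -0.0274  0.0745] -160.6 [3.8 0.6 1.1] 0.0
[{"dp": [2.6, -5.1, -0.3], "roll": 0.026, "jaw": 0}, {"dp": [5.2, -10.2, -0.7], "roll": 0.053, "jaw": 0}, {"dp": [7.9, -15.3, -1.0], "roll": 0.079, "jaw": 0}, {"dp": [12.1, -12.8, -1.0], "roll": 0.009, "jaw": 0}, {"dp": [18.9, -8.4, -1.0], "roll": -0.113, "jaw": 0}]
[{"dp": [9.7, 6.2, -0.0], "roll": -0.175, "jaw": 0}, {"dp": [20.3, 10.7, -0.0], "roll": -0.349, "jaw": 0}, {"dp": [31.5, 13.3, -0.0], "roll": -0.524, "jaw": 0}, {"dp": [43.0, 13.9, -0.0], "roll": -0.698, "jaw": 0}, {"dp": [54.4, 12.5, -0.0], "roll": -0.873, "jaw": 0}]
cmd [ 476.17  -55.26   76.   -102.99]
```

Call:
send_rows --steps '[{"dp": [2.6, -5.1, -0.3], "roll": 0.026, "jaw": 0}, {"dp": [5.2, -10.2, -0.7], "roll": 0.053, "jaw": 0}, {"dp": [7.9, -15.3, -1.0], "roll": 0.079, "jaw": 0}, {"dp": [12.1, -12.8, -1.0], "roll": 0.009, "jaw": 0}, {"dp": [18.9, -8.4, -1.0], "roll": -0.113, "jaw": 0}]'

```text
time_s: 12.8
tcp_pos: [0.5314, -0.0407, 0.0762]
eef_rot: [-180.0, 0.2, -152.8]
contact_force: [2.2, 4.1, -0.2]
gripper_width: 0.0001
gripper_force: 2.1
```

Call:
send_rows --steps '[{"dp": [9.7, 6.2, 0], "roll": -0.175, "jaw": 0}, {"dp": [20.3, 10.7, 0], "roll": -0.349, "jaw": 0}, {"dp": [31.5, 13.3, 0], "roll": -0.524, "jaw": 0}, {"dp": [43.0, 13.9, 0], "roll": -0.698, "jaw": 0}, {"dp": [54.4, 12.5, 0], "roll": -0.873, "jaw": 0}]'

```text
time_s: 13.42
tcp_pos: [0.4758, -0.0545, 0.0761]
eef_rot: [-179.9, 0.1, -102.6]
contact_force: [0.2, 3.8, 3.3]
gripper_width: 0.0001
gripper_force: 1.8
```

```bash
python3 - <<'E'
from h import *
print(bar()); st()
plan([pose(C0,122+10.2*k,-6.0,76) for k in range(1,16)])
E
```

```text
(np.float64(14.9), 163)
13.475 [ 0.4745 -0.0553  0.076 ] -102.2 [-1.9 -0.   0.3] 0.8945020398550696
[{"dp": [9.9, 6.4, -0.0], "roll": -0.178, "jaw": 0}, {"dp": [20.8, 10.9, -0.0], "roll": -0.356, "jaw": 0}, {"dp": [32.2, 13.4, -0.0], "roll": -0.534, "jaw": 0}, {"dp": [44.0, 13.9, -0.0], "roll": -0.712, "jaw": 0}, {"dp": [55.6, 12.3, -0.0], "roll": -0.89, "jaw": 0}]
[{"dp": [9.9, 6.3, -0.0], "roll": -0.178, "jaw": 0}, {"dp": [20.7, 10.9, -0.0], "roll": -0.356, "jaw": 0}, {"dp": [32.2, 13.4, -0.0], "roll": -0.534, "jaw": 0}, {"dp": [44.0, 13.8, -0.0], "roll": -0.712, "jaw": 0}, {"dp": [55.6, 12.2, -0.0], "roll": -0.89, "jaw": 0}]
[{"dp": [9.8, 6.4, -0.0], "roll": -0.178, "jaw": 0}, {"dp": [20.7, 10.9, -0.0], "roll": -0.356, "jaw": 0}, {"dp": [32.2, 13.4, -0.0], "roll": -0.534, "jaw": 0}, {"dp": [43.9, 13.9, -0.0], "roll": -0.712, "jaw": 0}, {"dp": [55.5, 12.2, -0.0], "roll": -0.89, "jaw": 0}]
cmd [ 531.58 -171.17   76.     49.99]
```

Call:
send_rows --steps '[{"dp": [9.9, 6.4, 0], "roll": -0.178, "jaw": 0}, {"dp": [20.8, 10.9, 0], "roll": -0.356, "jaw": 0}, {"dp": [32.2, 13.4, 0], "roll": -0.534, "jaw": 0}, {"dp": [44.0, 13.9, 0], "roll": -0.712, "jaw": 0}, {"dp": [55.6, 12.3, 0], "roll": -0.89, "jaw": 0}]'

```text
time_s: 14.1
tcp_pos: [0.451, -0.1067, 0.0757]
eef_rot: [180.0, 0.0, -51.8]
contact_force: [-0.3, 1.2, 0.3]
gripper_width: 0.0004
gripper_force: 0.7
```

Call:
send_rows --steps '[{"dp": [9.9, 6.3, 0], "roll": -0.178, "jaw": 0}, {"dp": [20.7, 10.9, 0], "roll": -0.356, "jaw": 0}, {"dp": [32.2, 13.4, 0], "roll": -0.534, "jaw": 0}, {"dp": [44.0, 13.8, 0], "roll": -0.712, "jaw": 0}, {"dp": [55.6, 12.2, 0], "roll": -0.89, "jaw": 0}]'

```text
time_s: 14.72
tcp_pos: [0.4754, -0.1583, 0.0755]
eef_rot: [180.0, 0.1, -0.9]
contact_force: [-1.2, 1.4, 0.2]
gripper_width: 0.0004
gripper_force: 0.8
```

```bash
python3 - <<'E'
from h import *
print(bar()); st()
E
```

```text
(np.float64(118.6), 182)
14.775 [ 0.4766 -0.1588  0.0755] -0.3 [-0.6 -3.6  0.6] 1.6425258025992662
```

Call:
send_rows --steps '[{"dp": [9.8, 6.4, 0], "roll": -0.178, "jaw": 0}, {"dp": [20.7, 10.9, 0], "roll": -0.356, "jaw": 0}, {"dp": [32.2, 13.4, 0], "roll": -0.534, "jaw": 0}, {"dp": [43.9, 13.9, 0], "roll": -0.712, "jaw": 0}, {"dp": [55.5, 12.2, 0], "roll": -0.89, "jaw": 0}]'

```text
time_s: 15.4
tcp_pos: [0.5314, -0.1719, 0.0758]
eef_rot: [180.0, 0.1, 50.0]
contact_force: [-0.8, -6.0, -0.1]
gripper_width: 0.0005
gripper_force: 2.5
```

```bash
python3 - <<'E'
from h import *
print(bar()); st()
plan([pose(C0,275,12,76)]+[pose(C0,275-10.5*k,12,76) for k in range(1,20)])
E
```

```text
(np.float64(169.2), 178)
15.45 [ 0.533  -0.1716  0.0759] 50.6 [ 1.4 -4.   0.4] 2.0136353914858773
[{"dp": [-12.7, 12.8, -0.0], "roll": -0.0, "jaw": 0}, {"dp": [-23.7, 2.0, -0.0], "roll": 0.183, "jaw": 0}, {"dp": [-32.4, -10.6, -0.0], "roll": 0.366, "jaw": 0}, {"dp": [-38.8, -24.6, -0.0], "roll": 0.55, "jaw": 0}, {"dp": [-42.4, -39.6, -0.0], "roll": 0.733, "jaw": 0}]
[{"dp": [-10.9, -10.8, -0.0], "roll": 0.183, "jaw": 0}, {"dp": [-19.7, -23.4, -0.0], "roll": 0.366, "jaw": 0}, {"dp": [-26.0, -37.4, -0.0], "roll": 0.55, "jaw": 0}, {"dp": [-29.7, -52.3, -0.0], "roll": 0.733, "jaw": 0}, {"dp": [-30.6, -67.6, -0.0], "roll": 0.916, "jaw": 0}]
[{"dp": [-10.9, -10.8, -0.0], "roll": 0.183, "jaw": 0}, {"dp": [-19.7, -23.5, -0.0], "roll": 0.367, "jaw": 0}, {"dp": [-26.0, -37.5, -0.0], "roll": 0.55, "jaw": 0}, {"dp": [-29.7, -52.4, -0.0], "roll": 0.733, "jaw": 0}, {"dp": [-30.6, -67.7, -0.0], "roll": 0.916, "jaw": 0}]
[{"dp": [-10.9, -10.8, -0.0], "roll": 0.184, "jaw": 0}, {"dp": [-19.7, -23.5, -0.0], "roll": 0.367, "jaw": 0}, {"dp": [-26.0, -37.5, -0.0], "roll": 0.55, "jaw": 0}, {"dp": [-29.7, -52.4, -0.0], "roll": 0.733, "jaw": 0}, {"dp": [-30.5, -67.7, -0.0], "roll": 0.917, "jaw": 0}]
cmd [ 530.81  -23.7    76.   -149.52]
```

Call:
send_rows --steps '[{"dp": [-12.7, 12.8, 0], "roll": 0, "jaw": 0}, {"dp": [-23.7, 2.0, 0], "roll": 0.183, "jaw": 0}, {"dp": [-32.4, -10.6, 0], "roll": 0.366, "jaw": 0}, {"dp": [-38.8, -24.6, 0], "roll": 0.55, "jaw": 0}, {"dp": [-42.4, -39.6, 0], "roll": 0.733, "jaw": 0}]'

```text
time_s: 16.08
tcp_pos: [0.473, -0.1785, 0.0755]
eef_rot: [-180.0, 0.0, 7.3]
contact_force: [0.4, -0.6, 0.5]
gripper_width: 0.0005
gripper_force: 0.0
```

Call:
send_rows --steps '[{"dp": [-10.9, -10.8, 0], "roll": 0.183, "jaw": 0}, {"dp": [-19.7, -23.4, 0], "roll": 0.366, "jaw": 0}, {"dp": [-26.0, -37.4, 0], "roll": 0.55, "jaw": 0}, {"dp": [-29.7, -52.3, 0], "roll": 0.733, "jaw": 0}, {"dp": [-30.6, -67.6, 0], "roll": 0.916, "jaw": 0}]'

```text
time_s: 16.7
tcp_pos: [0.4336, -0.1154, 0.0757]
eef_rot: [-180.0, 0.0, -45.2]
contact_force: [-0.6, 0.6, -0.5]
gripper_width: 0.001
gripper_force: 0.0
```

Call:
send_rows --steps '[{"dp": [-10.9, -10.8, 0], "roll": 0.183, "jaw": 0}, {"dp": [-19.7, -23.5, 0], "roll": 0.367, "jaw": 0}, {"dp": [-26.0, -37.5, 0], "roll": 0.55, "jaw": 0}, {"dp": [-29.7, -52.4, 0], "roll": 0.733, "jaw": 0}, {"dp": [-30.6, -67.7, 0], "roll": 0.916, "jaw": 0}]'

```text
time_s: 17.32
tcp_pos: [0.4598, -0.0456, 0.0757]
eef_rot: [-180.0, 0.0, -97.6]
contact_force: [-0.5, 0.2, -0.2]
gripper_width: 0.0007
gripper_force: 0.0
```

Call:
send_rows --steps '[{"dp": [-10.9, -10.8, 0], "roll": 0.184, "jaw": 0}, {"dp": [-19.7, -23.5, 0], "roll": 0.367, "jaw": 0}, {"dp": [-26.0, -37.5, 0], "roll": 0.55, "jaw": 0}, {"dp": [-29.7, -52.4, 0], "roll": 0.733, "jaw": 0}, {"dp": [-30.5, -67.7, 0], "roll": 0.917, "jaw": 0}]'

```text
time_s: 17.95
tcp_pos: [0.531, -0.0239, 0.0756]
eef_rot: [180.0, 0.0, -150.2]
contact_force: [-0.4, 0.2, -0.2]
gripper_width: 0.0006
gripper_force: 0.0
```

```bash
python3 - <<'E'
from h import *
print(bar(),bar(z=.0805)); st()
plan(lin(pose(C0,58,-4.8,77),3)+[pose(C0,63,-5.7,77),pose(C0,70,-6.0,77)]+[pose(C0,70+10*k,-6.0,77) for k in range(1,16)])
E
```

```text
(np.float64(167.8), 130) (np.float64(170.0), 131)
18.05 [ 0.5318 -0.0239  0.0755] -149.9 [-0.7  0.   0.6] 0.0
[{"dp": [-0.7, -8.9, -0.3], "roll": 0.102, "jaw": 0}, {"dp": [-1.5, -17.9, -0.7], "roll": 0.203, "jaw": 0}, {"dp": [-2.2, -26.8, -1.0], "roll": 0.305, "jaw": 0}, {"dp": [2.1, -22.6, -1.0], "roll": 0.218, "jaw": 0}, {"dp": [7.9, -16.8, -1.0], "roll": 0.096, "jaw": 0}]
[{"dp": [9.6, 6.2, -0.0], "roll": -0.175, "jaw": 0}, {"dp": [20.2, 10.7, -0.0], "roll": -0.349, "jaw": 0}, {"dp": [31.5, 13.3, -0.0], "roll": -0.524, "jaw": 0}, {"dp": [43.0, 13.9, -0.0], "roll": -0.698, "jaw": 0}, {"dp": [54.4, 12.4, -0.0], "roll": -0.873, "jaw": 0}]
[{"dp": [9.6, 6.3, -0.0], "roll": -0.174, "jaw": 0}, {"dp": [20.2, 10.8, -0.0], "roll": -0.349, "jaw": 0}, {"dp": [31.5, 13.3, -0.0], "roll": -0.524, "jaw": 0}, {"dp": [43.0, 13.9, -0.0], "roll": -0.698, "jaw": 0}, {"dp": [54.4, 12.5, -0.0], "roll": -0.873, "jaw": 0}]
[{"dp": [9.6, 6.3, -0.0], "roll": -0.174, "jaw": 0}, {"dp": [20.2, 10.8, -0.0], "roll": -0.349, "jaw": 0}, {"dp": [31.5, 13.3, -0.0], "roll": -0.523, "jaw": 0}, {"dp": [43.0, 13.9, -0.0], "roll": -0.698, "jaw": 0}, {"dp": [54.4, 12.5, -0.0], "roll": -0.872, "jaw": 0}]
cmd [ 472.81 -154.96   77.     -5.02]
```

Call:
send_rows --steps '[{"dp": [-0.7, -8.9, -0.3], "roll": 0.102, "jaw": 0}, {"dp": [-1.5, -17.9, -0.7], "roll": 0.203, "jaw": 0}, {"dp": [-2.2, -26.8, -1.0], "roll": 0.305, "jaw": 0}, {"dp": [2.1, -22.6, -1.0], "roll": 0.218, "jaw": 0}, {"dp": [7.9, -16.8, -1.0], "roll": 0.096, "jaw": 0}]'

```text
time_s: 18.68
tcp_pos: [0.5336, -0.0413, 0.0771]
eef_rot: [-180.0, 0.2, -154.8]
contact_force: [2.6, 5.6, -0.5]
gripper_width: 0.0005
gripper_force: 2.7
```

Call:
send_rows --steps '[{"dp": [9.6, 6.2, 0], "roll": -0.175, "jaw": 0}, {"dp": [20.2, 10.7, 0], "roll": -0.349, "jaw": 0}, {"dp": [31.5, 13.3, 0], "roll": -0.524, "jaw": 0}, {"dp": [43.0, 13.9, 0], "roll": -0.698, "jaw": 0}, {"dp": [54.4, 12.4, 0], "roll": -0.873, "jaw": 0}]'

```text
time_s: 19.3
tcp_pos: [0.4772, -0.0534, 0.077]
eef_rot: [-180.0, 0.1, -104.6]
contact_force: [-1.5, 3.1, 2.6]
gripper_width: 0.0003
gripper_force: 1.9
```

Call:
send_rows --steps '[{"dp": [9.6, 6.3, 0], "roll": -0.174, "jaw": 0}, {"dp": [20.2, 10.8, 0], "roll": -0.349, "jaw": 0}, {"dp": [31.5, 13.3, 0], "roll": -0.524, "jaw": 0}, {"dp": [43.0, 13.9, 0], "roll": -0.698, "jaw": 0}, {"dp": [54.4, 12.5, 0], "roll": -0.873, "jaw": 0}]'

```text
time_s: 19.92
tcp_pos: [0.4507, -0.1034, 0.0766]
eef_rot: [-180.0, 0.0, -54.6]
contact_force: [0.8, 2.0, 0.6]
gripper_width: 0.0006
gripper_force: 0.6
```

```bash
python3 - <<'E'
from h import *
print(bar(z=.08)); st()
E
```

```text
(np.float64(268.0), 135)
19.975 [ 0.4505 -0.1042  0.0766] -54.1 [-0.7 -1.6  0.6] 0.03737712659358294
```

Call:
send_rows --steps '[{"dp": [9.6, 6.3, 0], "roll": -0.174, "jaw": 0}, {"dp": [20.2, 10.8, 0], "roll": -0.349, "jaw": 0}, {"dp": [31.5, 13.3, 0], "roll": -0.523, "jaw": 0}, {"dp": [43.0, 13.9, 0], "roll": -0.698, "jaw": 0}, {"dp": [54.4, 12.5, 0], "roll": -0.872, "jaw": 0}]'

```text
time_s: 20.6
tcp_pos: [0.4713, -0.1551, 0.0764]
eef_rot: [-180.0, 0.1, -4.8]
contact_force: [-0.9, 0.7, 0.8]
gripper_width: 0.0005
gripper_force: 0.8
```

```bash
python3 - <<'E'
from h import *
print(bar(z=.081)); st()
plan([pose(C0,220+8*k,-5.7,77) for k in range(1,5)])
E
```

```text
(np.float64(316.4), 183)
20.65 [ 0.4724 -0.1557  0.0764] -4.3 [-1.2 -3.7  1.5] 1.4479306191788055
[{"dp": [7.5, 5.4, -0.0], "roll": -0.14, "jaw": 0}, {"dp": [15.8, 9.4, -0.0], "roll": -0.28, "jaw": 0}, {"dp": [24.6, 12.3, -0.0], "roll": -0.419, "jaw": 0}, {"dp": [33.7, 13.9, -0.0], "roll": -0.559, "jaw": 0}]
cmd [ 505.17 -171.76   77.     27.01]
```

Call:
send_rows --steps '[{"dp": [7.5, 5.4, 0], "roll": -0.14, "jaw": 0}, {"dp": [15.8, 9.4, 0], "roll": -0.28, "jaw": 0}, {"dp": [24.6, 12.3, 0], "roll": -0.419, "jaw": 0}, {"dp": [33.7, 13.9, 0], "roll": -0.559, "jaw": 0}]'

```text
time_s: 21.15
tcp_pos: [0.5037, -0.172, 0.0764]
eef_rot: [-180.0, 0.1, 27.0]
contact_force: [-2.7, -3.7, 1.2]
gripper_width: 0.0001
gripper_force: 1.8
```

```bash
python3 - <<'E'
from h import *
print(bar(z=.081)); st()
c=r.capture("wrist"); cv2.imwrite("pics/w3.png",c["image"])
u=proj(c,(C0[0]/1e3,C0[1]/1e3,.081)); print(u)
E
```

```text
(np.float64(348.1), 188)
21.2 [ 0.5051 -0.1721  0.0765] 27.4 [-0.6 -4.8  1. ] 1.9053040776634589
[197.20929312 214.89528363]
```

View pics/w3.png

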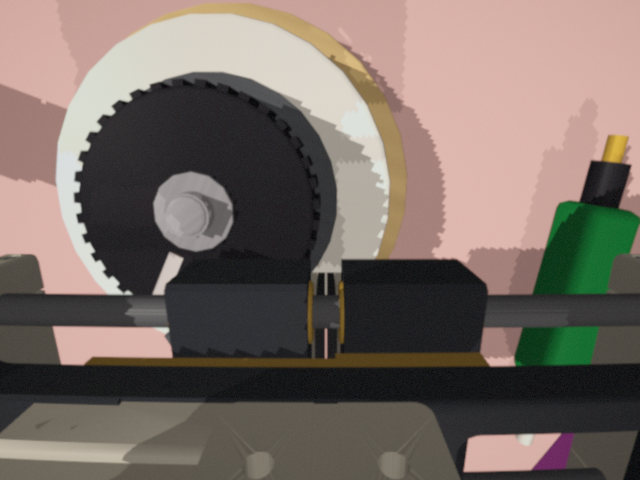

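The bar, at (168,275), is about 11° short of the pointer, which is hidden under the hand. I'll turn about 8° more, then back off and measure in the open.

```bash
python3 - <<'E'
from h import *
plan([pose(C0,256,-5.7,77),pose(C0,260,-5.7,77),pose(C0,260,-5.7,77),pose(C0,260,12,77),pose(C0,260,12,77)])
plan(lin(pose(C0,260,120,140),5))
E
```

```text
[{"dp": [3.8, 2.7, -0.0], "roll": -0.07, "jaw": 0}, {"dp": [7.7, 5.2, -0.0], "roll": -0.139, "jaw": 0}, {"dp": [7.7, 5.2, -0.0], "roll": -0.139, "jaw": 0}, {"dp": [-3.0, 19.3, -0.0], "roll": -0.139, "jaw": 0}, {"dp": [-3.0, 19.3, -0.0], "roll": -0.139, "jaw": 0}]
cmd [ 511.26 -190.31   77.     34.98]
[{"dp": [-15.3, 15.3, -12.6], "roll": -0.0, "jaw": 0}, {"dp": [-30.5, 30.6, -25.2], "roll": -0.0, "jaw": 0}, {"dp": [-45.8, 45.8, -37.8], "roll": -0.0, "jaw": 0}, {"dp": [-61.0, 61.1, -50.4], "roll": -0.0, "jaw": 0}, {"dp": [-76.3, 76.4, -63.0], "roll": -0.0, "jaw": 0}]
cmd [ 492.54 -296.65  140.     34.98]
```

Call:
send_rows --steps '[{"dp": [3.8, 2.7, 0], "roll": -0.07, "jaw": 0}, {"dp": [7.7, 5.2, 0], "roll": -0.139, "jaw": 0}, {"dp": [7.7, 5.2, 0], "roll": -0.139, "jaw": 0}, {"dp": [-3.0, 19.3, 0], "roll": -0.139, "jaw": 0}, {"dp": [-3.0, 19.3, 0], "roll": -0.139, "jaw": 0}]'

```text
time_s: 21.88
tcp_pos: [0.5107, -0.1907, 0.0765]
eef_rot: [-180.0, -0.0, 34.8]
contact_force: [0.8, -0.1, 0.5]
gripper_width: 0.0008
gripper_force: 0.0
```

Call:
send_rows --steps '[{"dp": [-15.3, 15.3, -12.6], "roll": 0, "jaw": 0}, {"dp": [-30.5, 30.6, -25.2], "roll": 0, "jaw": 0}, {"dp": [-45.8, 45.8, -37.8], "roll": 0, "jaw": 0}, {"dp": [-61.0, 61.1, -50.4], "roll": 0, "jaw": 0}, {"dp": [-76.3, 76.4, -63.0], "roll": 0, "jaw": 0}]'

```text
time_s: 22.5
tcp_pos: [0.4923, -0.2969, 0.14]
eef_rot: [180.0, -0.0, 34.9]
contact_force: [0.4, 0.2, -0.2]
gripper_width: 0.001
gripper_force: 0.0
```

```bash
python3 - <<'E'
from h import *
w=r.capture("wrist")["image"]; t=r.capture("top")["image"][200:312,360:450]
t=cv2.resize(t,(480,597),interpolation=cv2.INTER_CUBIC)
cv2.imwrite("pics/t2.png",np.hstack([t,np.pad(cv2.resize(w,(320,240)),((0,357),(0,0),(0,0)))]))
st()
E
```

```text
22.6 [ 0.4929 -0.2979  0.1409] 34.8 [-0.3  0.1 -0. ] 0.0
```

View pics/t2.png

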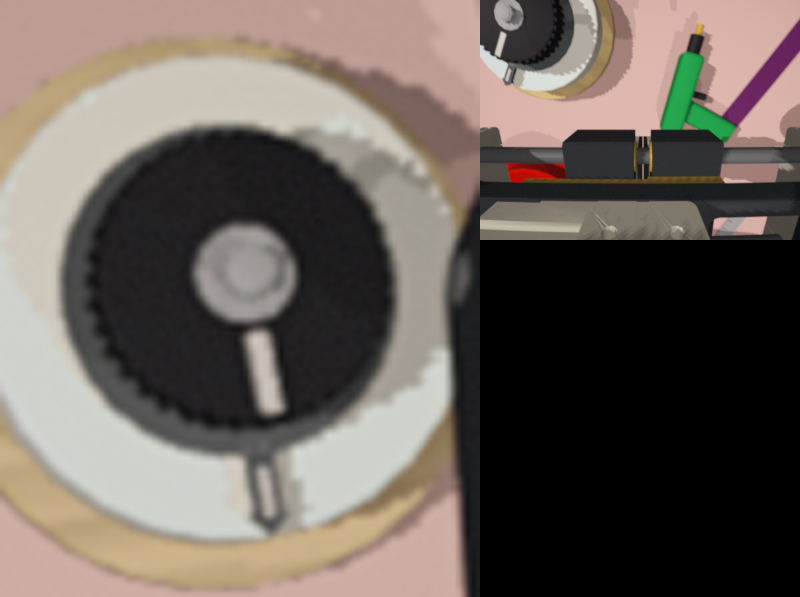

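The top view is clear: bar from about (257,332) to (273,415), pointer from (260,460) to its tip at (270,530), nearly aligned.

```bash
python3 - <<'E'
from h import *
c=r.capture("top")
P=lambda u,v,z: ray(c,(360+u/5.333-.4,200+v/5.33-.4),z)[:2]*1e3
f=lambda v:np.degrees(np.arctan2(v[1],v[0]))%360
W=P(245,273,.083); b0,b1=P(257,332,.081),P(273,415,.081); s0,s1,t=P(260,460,.054),P(268,508,.054),P(270,530,.054)
print(W,"bar",f(b1-W),f(b1-b0),"ptr",f(t-W),f(s1-s0),f(t-s0),[np.linalg.norm(x-W).round(1) for x in(b0,b1,t)])
print([(bar("top",C=W,z=.081)[0]-173.24)%360 for _ in range(2)])
# sub-pixel: pointer slot & bar centroids by brightness across
g=c["image"].min(2).astype(float)
for n,z,rs in(("bar",.081,range(24,45,4)),("ptr",.054,range(62,79,3))):
    A=[]
    for q in rs:
        a=np.linspace(165,205,201); v=[]
        for t_ in np.radians(a):
            u=proj(c,(W[0]/1e3+q*np.cos(t_)/1e3,W[1]/1e3+q*np.sin(t_)/1e3,z)); v.append(cv2.getRectSubPix(g.astype(np.float32),(1,1),(float(u[0]),float(u[1])))[0,0])
        v=np.array(v)
        if n=="bar": h=np.clip(v-v.max()*.5,0,None)
        else: h=np.clip(np.median(v)*.8-v,0,None)
        A.append(round(float((h*a).sum()/h.sum()),1))
    print(n,A)
E
```

```text
[ 517.25912109 -104.13689907] bar 188.9499410959488 188.16209861781493 ptr 187.0220276606149 186.78763464698505 185.44220959950658 [np.float64(19.6), np.float64(47.2), np.float64(82.7)]
[np.float64(188.85999999999999), np.float64(188.85999999999999)]
bar [189.0, 189.3, 188.7, 189.1, 188.7, 188.9]
ptr [187.7, 187.7, 187.7, 187.9, 188.1, 188.0]
```

```bash
python3 -c "
from h import *
st(); print(r.close_job())"
```

```text
22.75 [ 0.4922 -0.2959  0.1391] 34.9 [-0.2 -0.5  0.3] 0.0
the job is handed in; nothing more can be done
None
```

I rolled the ring on the white foam disc anticlockwise to the bar's second arrival at the pointer and left it about 1° past by the top camera. The job was handed in at 22.8 s with the arm clear; sampled contact forces stayed under about 10 N, and nothing else was touched that I could tell.

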